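# Load a cheese slice into the halving jig and bolt it in

## Robot

A 6-joint arm with a two-finger parallel gripper is mounted at the origin on a cart in front of the work surface, level with it; the furniture and walls round the work are solid. World frame = base frame: x ahead of the robot, y to its left, z up, the work surface at z = 0. Lengths are in m, angles in rad, forces in N, time in s.
With the tool pointing down it reaches from about 0.425 to 0.95 m from the base axis. Payload 3.5 kg.
Tool frame: the origin (TCP) lies on the centre line of the jaws, within the pads' length; the fingertips stand 8 mm ahead of it and the grasp point (between the pads) lies 11 mm behind it; z points along the fingers, y is the line along which they close (so a half turn about z gives the same grasp; the last joint's range is limited). The gripper opens to 85 mm and grips with 20 to 120 N. Pads are 22 mm wide; open, the fingers measure 114 mm over their backs; the gripper's body (76 mm by 85 mm) begins 54 mm behind the grasp point. The pads swing forward as they close: fully open they stand 13 mm farther back than shut.
Start: joints at [1.119, 0.286, 1.577, -0, 1.279, -0.15], TCP at [0.201, 0.644, 0.239] pointing down, gripper open.
Joint ranges: [-2.77, 2.77], [-0.9, 2.22], [0.21, 2.48], [-1.53, 4.67], [0.24, 2.81], [-2.84, 2.84]. Speed limits (rad/s): [2.79, 2.79, 3.14, 3.14, 3.14, 3.14].

## Interface

Orientations are given as a unit quaternion [x, y, z, w].
In Python, from plant import ctrl gives the robot as it stands. The module is installed in compiled form; this text tells all that it offers.
- The arm moves only by the tool send_rows, never from a script. Its argument "steps" is a list of rows, each a list of 5 numbers: the shift along the tool's x, y, z in m, then the turn about the tool's z in degrees, then the opening, from -1 (shut) to 1 (fully open). A call has 1 to 12 rows; each row is the pose to reach, as a shift and turn from the pose commanded when the call began, along the tool's axes at that moment; what a row does not reach only later rows make up. A row lasts 1/10 s, in which the tool goes at most 50 mm and 8.59 degrees, less where a joint would pass 70% of its speed; a pose out of reach is approached as far as the arm can. A call with a gripper value outside its range is refused whole. The fingers move at their own pace and stop on an object; "squeeze" is the grip in N (left out, the last holds). Time passes only in rows, so rows that repeat a pose let the fingers close. It gives the time, the measured TCP pose, the force, the opening and the grip force at its end, in the units of the state.
- ctrl.get_state(): the state, without advancing time (a new reading comes with each control period).
- ctrl.read_camera(name): name is "scene" or "side" or "wrist"; returns the picture (400x640x3 uint8, red, green, blue); there is no depth.
- ctrl.calibration(name): a dict with "intrinsics" (3x3 intrinsics, pixels), "k1" (the pictures are not rectified: a ray, as slopes to the right and down, at radius r is drawn at 1 + k1 r^2 times it, then the intrinsics apply), "extrinsics" (4x4, takes a point from world to camera coordinates); the wrist camera has in their place "tool_from_camera" (4x4, takes a point from camera to tool coordinates, whose origin is the TCP and whose axes are the flange's). Camera axes: x right, y up, looking along -z (the intrinsics and any distortion apply to the point x, -y, -z); pixel columns grow to the right and rows downward; lengths in m; the calibration is good to about 2 mm. A picture is of the moment at which its call begins: read the wrist's pose just before it. calibration takes no time and is no camera call.
- ctrl.sign_off(): hands the job in; it is judged then, once.
The state is a dict: "time": time; "qpos": joint angles; "dq": joint speeds; "joint_efforts": joint torques, N m; "eef_pos": TCP position; "tcp_rot": TCP orientation; "contact_force": force on the tool from outside, world axes, zero at the start; "wrist_torque": the same for the moment, N m; "opening": opening from 0.0 (shut) to 1.0 (fully open); "finger_force": force on a finger pad.
Only numpy, scipy, OpenCV 4.12 (cv2) and the standard library are available. Lean on these libraries where they do the work, as an engineer would, in place of code of your own. Each camera call takes 0.05 s, during which the arm holds its last target. There are 200 camera calls.

## Task

Get the cheese slice that lies on the blue cutting jig ready for the knife: with the fingertips, push it flat against the steel fence while it is still clear of the pocket, then slide it along the fence into the corner pocket until it is fully home against the white end stop. Then push the sliding bolt fully in behind it by its black thumb plate, so that the slice cannot creep back. Only push: never lift the slice off the jig, and leave the other things on the table where they are.

Things in the scene. Friction and masses are not known exactly. Their poses are not given: they have to be found in the camera images.
- jig: the blue cutting jig, fixed to the table. Deck 195 (x) by 300 (y) mm, top 16 mm above the table; origin on the table, 120 mm from the deck's robot-side edge, half-way along its length; x points to the fence (away from the robot), y left along it. Fence: upright steel sheet along the whole far side, face at jig x = 0.055, 30 mm high above the deck, with a 3 mm knife slot at jig y = -0.0895
- pocket_corner (a point): inner corner of the pocket, on the deck where fence and end stop meet, jig (0.055, -0.130, 0.016); axes as the jig's. End stop: white block at the right end, 26 mm high above the deck, face at jig y = -0.130, spanning jig x -0.030 to 0.055
- guide_mouth (a point): right-angled inner edge at the mouth of the pocket's front guide, on the deck, jig (-0.014, -0.075, 0.016); axes as the jig's. Guide: white block 26 mm high above the deck, 16 mm thick, from the end stop to here, then a flared lead-in to jig y = -0.059. The pocket between fence and guide is 69 mm wide, 55 mm long, open on the left; a slice that is home sticks 26 mm out of it
- slice_home (a point): where the slice's centre is when it is fully home; jig (0.0225, -0.0895, 0.022); axes as the jig's
- slice_mid (a point): centre of the pale yellow cheese slice that lies loose on the blue deck, left of the pocket, off the fence and askew by up to 0.3 rad. A flat plate 81 by 65 mm, 12 mm thick (centre 6 mm above the deck), about 60 g; x along its 81 mm length, which goes along the fence, either way round; z up; it slides with ordinary friction
- bolt (a joint): travel of the steel sliding bolt, m: 0 = fully drawn, 0.045 = fully in (fixed stop); starts within 10 mm of drawn. Slides along jig +x (away from the robot) at jig y = -0.041, rubs with about 1.5 N, stays where left. Bar 12 mm wide, 1 to 11 mm above the deck, nose at jig x = -0.030 + travel. Fully in, it stands 2 mm behind the tail of a slice that is home
- thumb_plate (a point): middle of the robot-side face of the black upright thumb plate at the bolt's near end, 26 mm above the deck; plate 34 mm wide (jig y), 6 mm thick, from 2 to 36 mm above the deck; to be pushed along jig +x; axes as the jig's
- next_slice: bystander: cheese slice 89x67x11 mm lying on the yellow board; origin under its centre
- cheese_stick: bystander: cut stick of cheese 23x70x20 mm lying on the yellow board; origin under its centre
- cheese_block: bystander: upright block of cheese 101x69x98 mm high, right of the jig; origin under its centre
- cheese_big: bystander: long block of cheese 91x211x67 mm high, far right; origin under its centre
- spice_jar: bystander: small spice jar with a green cap, 46 mm across, 105 mm high, right of the jig; origin under its centre
- slice: the same slice, with its origin under its centre (on the deck); axes as slice_mid

How it is judged:
By the outcome, as a careful person would: the job done as asked, in the order asked, and still so for the second after the job is handed in, with the robot touching nothing.
It also fails if it takes over 64 s, if anything falls off the work surface, if the arm or the gripper's body presses on something with over 40 N, if the wrist force passes 120 N, or if a joint passes its speed limit or range.

## Working session

There is one attempt and no reset: what is moved stays moved. The work goes in short steps, Python scripts to look and compute and a tool call to move; the robot and the scene stay as the last step left them, time stands still between calls to the robot, and variables do not carry over. Pictures are saved under pics/ and viewed, at most 10 in all, crops included, and the job is handed in when it is done.

Besides the shell and the picture viewer there is one more tool, called as name(argument=value, ...), one argument or row to a line, values as JSON. send_rows: Moves the arm, as the interface text tells. Its arguments: {"type":"object","properties":{"steps":{"type":"array","items":{"type":"array","items":{"type":"number"}}},"squeeze":{"type":"number"}},"required":["steps"]}

```bash
mkdir -p pics; cat > h.py <<'E'
import numpy as np, cv2
from plant import ctrl
from scipy.spatial.transform import Rotation as R
def grab(n):
    s=ctrl.get_state(); im=ctrl.read_camera(n); return s,im
def save(im,f): cv2.imwrite('pics/'+f,cv2.cvtColor(im,cv2.COLOR_RGB2BGR))
def cam(n,s=None):
    c=ctrl.calibration(n)
    if 'extrinsics' in c: T=np.linalg.inv(np.array(c['extrinsics']))
    else:
        W=np.eye(4); W[:3,:3]=R.from_quat(s['tcp_rot']).as_matrix(); W[:3,3]=s['eef_pos']
        T=W@np.array(c['tool_from_camera'])
    return np.array(c['intrinsics']),c['k1'],T
def ray(n,px,z,s=None):
    K,k1,T=cam(n,s); px=np.atleast_2d(np.float64(px))
    d=cv2.undistortPoints(px[:,None],K,np.array([k1,0,0,0.]))[:,0]
    v=np.c_[d[:,0],-d[:,1],-np.ones(len(d))]@T[:3,:3].T
    o=T[:3,3]; return o+v*((z-o[2])/v[:,2])[:,None]
def proj(n,P,s=None):
    K,k1,T=cam(n,s); P=np.atleast_2d(P)
    p=(P-T[:3,3])@T[:3,:3]; q=np.c_[p[:,0],-p[:,1],-p[:,2]]
    return cv2.projectPoints(q,np.zeros(3),np.zeros(3),K,np.array([k1,0,0,0.]))[0][:,0]
E
python3 - <<'E'
from h import *
s,a=grab('scene'); save(a,'scene.png'); s,b=grab('side'); save(b,'side.png')
print({k:np.round(v,3) for k,v in s.items()})
for n in('scene','side'): print(n,np.round(cam(n)[2],3))
print(ctrl.calibration('wrist'))
E
```

```text
{'time': np.float64(0.05), 'qpos': array([ 1.119,  0.287,  1.578,  0.   ,  1.279, -0.15 ]), 'dq': array([ 0.001, -0.002, -0.002,  0.002,  0.001,  0.002]), 'joint_efforts': array([ 0.0000e+00, -4.0755e+01, -2.9393e+01, -0.0000e+00,  4.0000e-03,
       -0.0000e+00]), 'eef_pos': array([0.2  , 0.644, 0.238]), 'tcp_rot': array([ 0.15 ,  0.989, -0.001, -0.   ]), 'contact_force': array([ 0.334, -0.286,  0.396]), 'wrist_torque': array([-0.024, -0.009,  0.064]), 'finger_force': np.float64(0.0), 'opening': np.float64(0.998)}
scene [[ 0.53   0.589 -0.61  -0.509]
 [-0.848  0.366 -0.384 -0.679]
 [-0.003  0.721  0.693  1.249]
 [ 0.     0.     0.     1.   ]]
side [[-0.999  0.026 -0.046  0.499]
 [-0.053 -0.538  0.841  1.263]
 [-0.002  0.842  0.539  0.879]
 [ 0.     0.     0.     1.   ]]
{'intrinsics': array([[280.4569675 ,   0.        , 319.96181197],
       [  0.        , 280.4569675 , 198.42870718],
       [  0.        ,   0.        ,   1.        ]]), 'k1': -0.003084036415723457, 'tool_from_camera': array([[ 4.45041862e-04,  9.62917653e-01,  2.69795100e-01,
         6.67117705e-02],
       [ 9.99999617e-01, -6.31927741e-04,  6.05840079e-04,
         6.07037081e-04],
       [ 7.53865115e-04,  2.69794727e-01, -9.62917565e-01,
        -1.34288783e-01],
       [ 0.00000000e+00,  0.00000000e+00,  0.00000000e+00,
         1.00000000e+00]])}
```

View pics/scene.png

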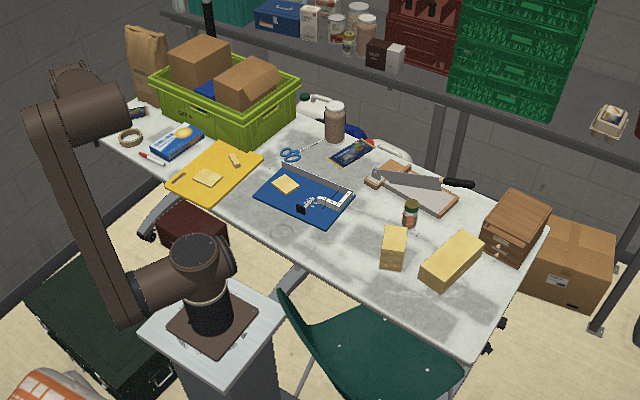

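View pics/side.png

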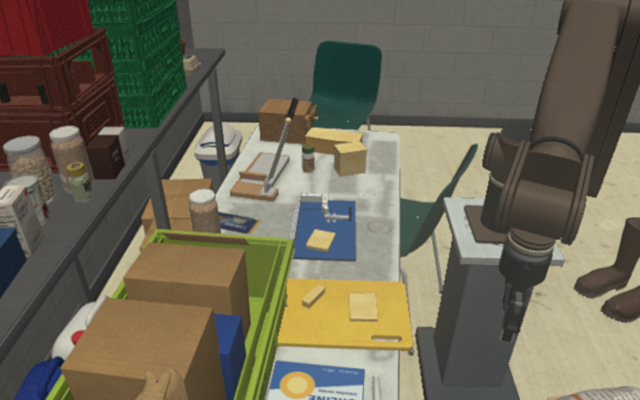

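The scene view shows the jig at about (303,195), with the slice at (285,184) and the thumb plate at (302,209). In the side view the jig is at about (325,228). Next: a rough jig estimate from the blue mask.

```bash
python3 - <<'E'
from h import *
for n,c in(('scene',(303,195)),('side',(325,228))):
    im=cv2.imread('pics/%s.png'%n); h=cv2.cvtColor(im,cv2.COLOR_BGR2HSV)
    m=cv2.inRange(h,(100,120,50),(125,255,255))
    k,l,st,ce=cv2.connectedComponentsWithStats(m)
    i=min(range(1,k),key=lambda i:np.hypot(*(ce[i]-c))-st[i,4]*.1)
    p=np.argwhere(l==i)[:,::-1].astype(np.float32)
    w=ray(n,p,.016)[:,:2].astype(np.float32)
    r=cv2.minAreaRect(w); print(n,st[i],r,np.round(cv2.boxPoints(r),3).tolist())
    y=cv2.inRange(h,(18,60,120),(32,200,255)); 
    k,l,st,ce=cv2.connectedComponentsWithStats(y)
    for j in range(1,k):
        if st[j,4]>60: print(st[j],ce[j],ray(n,ce[j],.028)[0].round(3))
E
```

```text
scene [ 253  167  103   65 2427] ((0.5433257818222046, 0.048914894461631775), (0.29954683780670166, 0.19783346354961395), 89.68053436279297) [[0.4440000057220459, -0.10000000149011612], [0.640999972820282, -0.10100000351667404], [0.6430000066757202, 0.1979999989271164], [0.4449999928474426, 0.19900000095367432]]
[125  26  36  33 352] [141.97727273  40.64772727] [1.052 1.377 0.028]
[589 104  39  36 364] [608.3956044  124.57692308] [ 1.56  -0.803  0.028]
[175 127  17  11 140] [182.76428571 132.28571429] [0.582 0.642 0.028]
[118 128  24  15  89] [128.53932584 135.96629213] [0.451 0.814 0.028]
[ 164  139  100   71 3477] [213.24590164 173.4124245 ] [0.458 0.377 0.028]
[271 174  28  21 319] [285.0846395  184.10658307] [0.547 0.127 0.028]
[380 224  28  47 956] [393.24895397 246.04707113] [ 0.492 -0.317  0.028]
[ 420  228   65   58 1667] [452.26634673 255.02639472] [ 0.554 -0.488  0.028]
[232 276  42  21  88] [252.47727273 286.05681818] [ 0.141 -0.04   0.028]
[583 335  39  19 104] [601.45192308 343.97115385] [ 0.473 -0.968  0.028]
[276 357  28  25 122] [289.66393443 370.00819672] [-0.019 -0.
[... 557 characters left out ...]
6 112] [320.83928571 146.86607143] [ 0.577 -0.457  0.028]
[ 66 162  17   9  73] [ 73.84931507 166.1369863 ] [ 1.484 -0.262  0.028]
[117 225  43  62 212] [140.14150943 250.13679245] [1.054 0.213 0.028]
[161 231  83   8 139] [202.56115108 234.54676259] [0.895 0.131 0.028]
[307 230  28  21 421] [320.37529691 239.89311164] [0.551 0.139 0.028]
[ 277  277  137   75 8723] [345.78608277 314.48618595] [0.477 0.428 0.028]
[412 310   9  24  75] [416.06666667 319.78666667] [0.312 0.438 0.028]
[ 135  367   51   33 1008] [162.57936508 386.20833333] [0.85  0.652 0.028]
[280 372  35  27 758] [296.94195251 384.98680739] [0.576 0.632 0.028]
[546 394  21   6  67] [554.74626866 396.68656716] [0.054 0.642 0.028]
```

send_rows(
  steps=[
    [-0.037, -0.034, 0, -2, 0],
    [-0.074, -0.068, 0, -4, 0],
    [-0.11, -0.102, 0, -6, 0],
    [-0.147, -0.136, 0, -8, 0],
    [-0.184, -0.17, 0, -10, 0],
    [-0.22, -0.204, 0, -12, 0],
    [-0.257, -0.238, 0, -14, 0],
    [-0.294, -0.272, 0, -16, 0],
    [-0.33, -0.306, 0, -17.3, 0],
    [-0.367, -0.34, 0, -17.3, 0],
    [-0.404, -0.374, 0, -17.3, 0],
    [-0.44, -0.408, 0, -17.3, 0],
  ],
)

```text
time: 1.3
eef_pos: [0.4998, 0.1223, 0.239]
tcp_rot: [0.0, 1.0, 0.0, -0.0]
contact_force: [1.3, 0.3, 0.4]
opening: 0.498
finger_force: 0.0
```

send_rows(
  steps=[
    [-0.02, -0.04, 0, 0, 0],
    [-0.02, -0.04, 0, 0, 0],
    [-0.02, -0.04, 0, 0, 0],
  ],
)

```text
time: 1.6
eef_pos: [0.5192, 0.0835, 0.2387]
tcp_rot: [0.001, 1.0, 0.0, -0.001]
contact_force: [-0.1, 0.1, -0.2]
opening: 0.499
finger_force: 0.0
```

```bash
python3 - <<'E'
from h import *
import pickle
s,a=grab('wrist'); save(a,'w1.png'); pickle.dump(s,open('w1.pkl','wb'))
print(s['time'],s['eef_pos'],s['tcp_rot'],s['opening'])
E
```

```text
1.6 [0.51924485 0.0834959  0.23867174] [ 1.16554120e-03  9.99998958e-01  2.88145767e-04 -8.01101957e-04] 0.49943754770710314
```

View pics/w1.png

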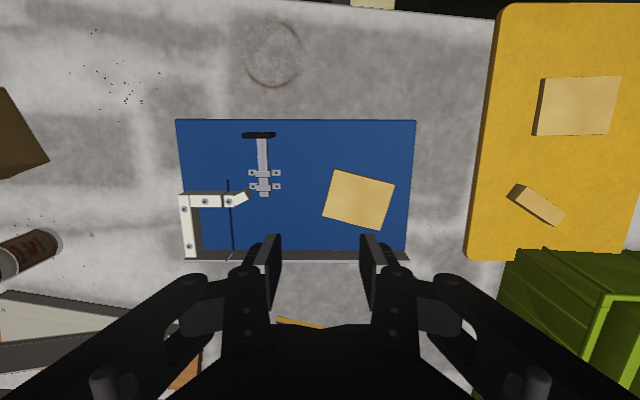

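The wrist view shows the jig with its near corners at (175,120) and (416,121). The slice is at (358,200), skewed by about 15°, the bolt is at (263,165) with its plate at (258,135), and the pocket is at (215,225). I'll turn these into world positions.

```bash
cat > meas.py <<'E'
from h import *
def meas(im,s):
    h=cv2.cvtColor(im,cv2.COLOR_RGB2HSV)
    m=cv2.inRange(h,(100,120,40),(125,255,255))
    k,l,st,ce=cv2.connectedComponentsWithStats(m); i=1+st[1:,4].argmax()
    w=ray('wrist',np.argwhere(l==i)[:,::-1],.016,s)[:,:2].astype(np.float32)
    r=cv2.minAreaRect(w); print('blue',np.round(cv2.boxPoints(r),4).tolist())
    # near edge fit
    ys=np.linspace(w[:,1].min()+.03,w[:,1].max()-.03,15)
    e=np.array([[w[abs(w[:,1]-y)<.003][:,0].min(),y] for y in ys])
    p=np.polyfit(e[:,1],e[:,0],1); print('near edge x=%.4f at y=.05, slope %.4f'%(np.polyval(p,.05),p[0]))
    y=cv2.inRange(h,(14,50,110),(32,200,255))
    k,l,st,ce=cv2.connectedComponentsWithStats(y)
    for j in range(1,k):
        if st[j,4]>900:
            q=ray('wrist',np.argwhere(l==j)[:,::-1],.028,s)[:,:2].astype(np.float32)
            r=cv2.minAreaRect(q); print('cheese',np.round(r[0],4),np.round(r[1],4),round(r[2],1),np.round(cv2.boxPoints(r),3).tolist())
E
python3 - <<'E'
from meas import *
import pickle
s=pickle.load(open('w1.pkl','rb')); im=cv2.imread('pics/w1.png')[:,:,::-1].copy(); meas(im,s)
print('plate top',ray('wrist',[(242,135),(275,135),(242,131),(275,131)],.052,s).round(4))
print('nose',ray('wrist',[(258,196),(269,196)],.027,s).round(4))
print('fence/stop tops',ray('wrist',[(186,258),(408,258)],.046,s).round(4),ray('wrist',[(190,205),(190,248)],.042,s).round(4))
E
```

```text
blue [[0.45080000162124634, -0.09520000219345093], [0.628000020980835, -0.09560000151395798], [0.6287000179290771, 0.20059999823570251], [0.4514000117778778, 0.20100000500679016]]
near edge x=0.4515 at y=.05, slope 0.0083
cheese [0.4839 0.3853] [0.3047 0.2113] 0.1 [[0.3310000002384186, 0.4909999966621399], [0.3319999873638153, 0.27900001406669617], [0.6359999775886536, 0.2800000011920929], [0.6359999775886536, 0.4909999966621399]]
cheese [0.5518 0.1313] [0.0806 0.0642] 75.3 [[0.5099999904632568, 0.10000000149011612], [0.5730000138282776, 0.08399999886751175], [0.5929999947547913, 0.16200000047683716], [0.531000018119812, 0.17800000309944153]]
plate top [[ 0.4684 -0.0036  0.052 ]
 [ 0.4685  0.0333  0.052 ]
 [ 0.464  -0.0033  0.052 ]
 [ 0.4641  0.0335  0.052 ]]
nose [[0.5458 0.0042 0.027 ]
 [0.5458 0.0183 0.027 ]]
fence/stop tops [[ 0.6232 -0.0893  0.046 ]
 [ 0.6236  0.1966  0.046 ]] [[ 0.5531 -0.077   0.042 ]
 [ 0.611  -0.0844  0.042 ]]
```

send_rows(
  steps=[
    [0.017, 0.025, 0.04, 0, 0],
    [0.034, 0.049, 0.08, 0, 0],
    [0.034, 0.049, 0.12, 0, 0],
    [0.034, 0.049, 0.16, 0, 0],
    [0.034, 0.049, 0.185, 0, 0],
    [0.034, 0.049, 0.2, 0, 0],
    [0.034, 0.049, 0.205, 0, 0],
    [0.034, 0.049, 0.208, 0, 0],
    [0.034, 0.049, 0.21, 0, 0],
    [0.034, 0.049, 0.21, 0, 0],
  ],
)

```text
time: 2.65
eef_pos: [0.486, 0.1336, 0.0302]
tcp_rot: [-0.0, 1.0, 0.0, 0.001]
contact_force: [-0.2, 0.2, 0.7]
opening: 0.501
finger_force: 0.0
```

send_rows(
  steps=[
    [0, 0, 0.002, 0, 0],
    [0, 0, 0.004, 0, 0],
    [0, 0, 0.005, 0, 0],
  ],
)

```text
time: 2.95
eef_pos: [0.4855, 0.1331, 0.0244]
tcp_rot: [0.0, 1.0, 0.0, 0.0]
contact_force: [-0.4, 0.7, -0.4]
opening: 0.502
finger_force: 0.0
```

```bash
python3 - <<'E'
from h import *
s,a=grab('wrist'); save(a,'w2.png'); print(s['eef_pos'],s['contact_force'])
E
```

```text
[0.4854979  0.13313194 0.02440785] [-0.35966038  0.66511684 -0.44996562]
```

View pics/w2.png

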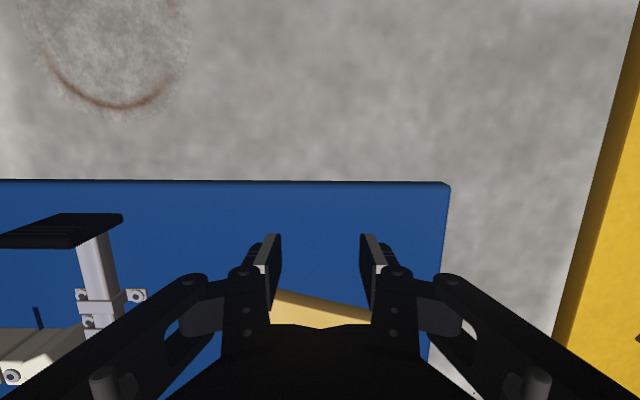

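The fingers are down on the free deck in front of the slice. The slice's near edge is visible at (320,300) and the bolt is well off to the left. I'll lower a little more while watching the force.

send_rows(
  steps=[
    [0, 0, 0.001, 0, 0],
    [0, 0, 0.002, 0, 0],
    [0, 0, 0.002, 0, 0],
  ],
)

```text
time: 3.3
eef_pos: [0.4854, 0.1332, 0.0223]
tcp_rot: [-0.0, 1.0, 0.0, -0.0]
contact_force: [-0.6, 0.1, -0.3]
opening: 0.5
finger_force: 0.0
```

send_rows(
  steps=[
    [-0.008, 0, 0, 0, 0],
    [-0.015, 0, 0, 0, 0],
    [-0.02, 0, 0, 0, 0],
    [-0.025, 0, 0, 0, 0],
    [-0.03, 0, 0, 0, 0],
    [-0.035, 0, 0, 0, 0],
    [-0.04, 0, 0, 0, 0],
    [-0.044, 0, 0, 0, 0],
    [-0.048, 0, 0, 0, 0],
    [-0.052, 0, 0, 0, 0],
    [-0.055, 0, 0, 0, 0],
    [-0.055, 0, 0, 0, 0],
  ],
)

```text
time: 4.5
eef_pos: [0.541, 0.1332, 0.0224]
tcp_rot: [-0.0, 1.0, 0.0, 0.0]
contact_force: [0.3, 0.4, -0.3]
opening: 0.5
finger_force: 0.0
```

```bash
python3 - <<'E'
from h import *
s,a=grab('side'); save(cv2.resize(a[190:270,280:380],(800,640))[:600],'s2.png'); print(s['eef_pos'],s['contact_force'])
E
```

```text
[0.54100868 0.13319639 0.02244236] [ 0.33749755  0.37201864 -0.28815913]
```

View pics/s2.png

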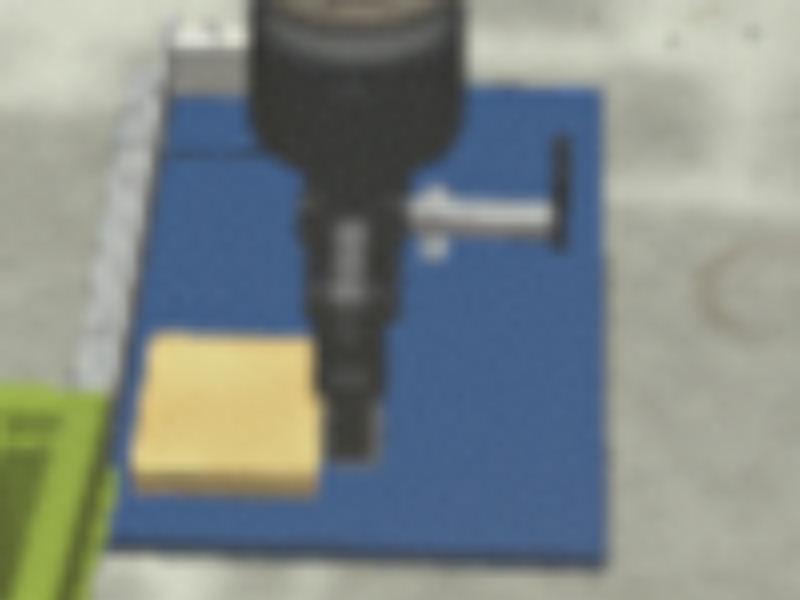

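The side crop shows the slice (about 235,410) squared up against the two fingertips, with a narrow blue gap left to the fence. I'll push on in small steps.

send_rows(
  steps=[
    [-0.003, 0, 0, 0, 0],
    [-0.005, 0, 0, 0, 0],
    [-0.007, 0, 0, 0, 0],
    [-0.008, 0, 0, 0, 0],
    [-0.009, 0, 0, 0, 0],
    [-0.009, 0, 0, 0, 0],
  ],
)

```text
time: 5.15
eef_pos: [0.5484, 0.1332, 0.0222]
tcp_rot: [-0.0, 1.0, -0.0, -0.002]
contact_force: [-4.8, 0.9, 3.6]
opening: 0.5
finger_force: 2.8
```

send_rows(
  steps=[
    [-0.001, 0, 0, 0, 0],
    [-0.002, 0, 0, 0, 0],
    [-0.002, 0, 0, 0, 0],
  ],
)

```text
time: 5.45
eef_pos: [0.5484, 0.1332, 0.0222]
tcp_rot: [-0.0, 1.0, -0.0, -0.004]
contact_force: [-10.5, -2.0, 9.4]
opening: 0.497
finger_force: 6.2
```

send_rows(
  steps=[
    [-0.001, 0, 0, 0, 0],
    [-0.001, 0, 0, 0, 0],
  ],
)

```text
time: 5.65
eef_pos: [0.5485, 0.1332, 0.0222]
tcp_rot: [-0.0, 1.0, -0.0, -0.006]
contact_force: [-12.8, -0.7, 12.0]
opening: 0.497
finger_force: 7.8
```

The force has risen to 12 N, so the slice is pressed on the fence. I'll back off, rise, and look.

send_rows(
  steps=[
    [0.004, 0, 0, 0, 0],
    [0.01, 0, 0, 0, 0],
    [0.03, 0, 0, 0, 0],
    [0.05, 0, -0.02, 0, -1],
    [0.05, 0, -0.06, 0, -1],
    [0.05, 0, -0.1, 0, -1],
    [0.04, 0, -0.14, 0, -1],
    [0.04, 0, -0.17, 0, -1],
    [0.04, 0, -0.17, 0, -1],
    [0.04, 0, -0.17, 0, -1],
  ],
)

```text
time: 6.65
eef_pos: [0.513, 0.1332, 0.193]
tcp_rot: [-0.0, 1.0, 0.0, 0.002]
contact_force: [-0.5, -0.6, -1.3]
opening: 0.004
finger_force: 0.0
```

```bash
python3 - <<'E'
from meas import *
s,a=grab('wrist'); save(a,'w3.png'); print(s['eef_pos'],s['opening']); meas(a,s)
E
```

```text
[0.51302673 0.13321111 0.19304924] 0.003526589194076225
blue [[0.44999998807907104, -0.09510000050067902], [0.628000020980835, -0.09600000083446503], [0.6295999884605408, 0.20069999992847443], [0.45159998536109924, 0.20160000026226044]]
near edge x=0.4514 at y=.05, slope 0.0037
cheese [0.4876 0.3857] [0.2962 0.2099] 0.2 [[0.33899998664855957, 0.49000000953674316], [0.3400000035762787, 0.2800000011920929], [0.6359999775886536, 0.2809999883174896], [0.6349999904632568, 0.4909999966621399]]
cheese [0.5923 0.1401] [0.0627 0.08  ] 0.1 [[0.5609999895095825, 0.18000000715255737], [0.5609999895095825, 0.10000000149011612], [0.6240000128746033, 0.10000000149011612], [0.6240000128746033, 0.18000000715255737]]
```

View pics/w3.png

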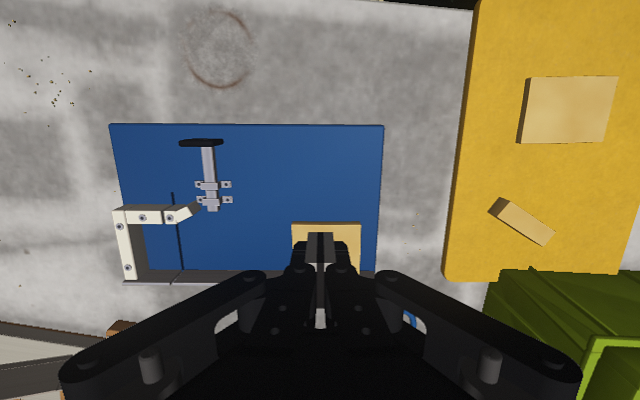

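The slice is flush: x 0.561–0.6255, y 0.0995–0.1805, square to the fence, with its near edge at row 222, columns 291–361. The green bin is near the tail side, so I'll check its clearance by casting rays from two views.

```bash
python3 - <<'E'
from h import *
for z in (.1,.15,.2,.25): print(z,ray('side',[(293,237)],z)[0].round(3))
import cv2
im=cv2.imread('pics/scene.png'); h=cv2.cvtColor(im,cv2.COLOR_BGR2HSV)
m=cv2.inRange(h,(30,100,60),(42,255,255)); k,l,st,ce=cv2.connectedComponentsWithStats(m[:200,:320]); i=1+st[1:,4].argmax()
p=np.argwhere(l==i)[:,::-1]; print(st[i]); hull=cv2.approxPolyDP(cv2.convexHull(p.astype(np.int32)),3,True)[:,0]; print(hull.tolist())
for z in (0,.1,.15,.2,.25): print(z,ray('scene',hull,z).round(3)[:,:2].tolist())
E
```

```text
0.1 [0.619 0.225 0.1  ]
0.15 [0.612 0.292 0.15 ]
0.2 [0.604 0.358 0.2  ]
0.25 [0.596 0.425 0.25 ]
[ 147   65  155   87 5749]
[[301, 85], [293, 119], [255, 149], [245, 151], [163, 114], [147, 77], [168, 65], [279, 70], [300, 78]]
0 [[1.148, 0.459], [0.913, 0.343], [0.674, 0.357], [0.644, 0.382], [0.658, 0.836], [0.838, 1.122], [0.97, 1.114], [1.204, 0.62], [1.195, 0.497]]
0.1 [[1.015, 0.368], [0.799, 0.261], [0.579, 0.274], [0.552, 0.297], [0.565, 0.714], [0.73, 0.978], [0.852, 0.97], [1.067, 0.516], [1.059, 0.402]]
0.15 [[0.949, 0.323], [0.742, 0.22], [0.532, 0.233], [0.506, 0.255], [0.518, 0.654], [0.676, 0.906], [0.792, 0.899], [0.998, 0.464], [0.991, 0.355]]
0.2 [[0.882, 0.277], [0.685, 0.179], [0.485, 0.191], [0.459, 0.212], [0.471, 0.593], [0.622, 0.834], [0.733, 0.827], [0.929, 0.412], [0.922, 0.308]]
0.25 [[0.816, 0.232], [0.628, 0.138], [0.437, 0.15], [0.413, 0.17], [0.425, 0.532], [0.569, 0.762], [0.674, 0.755], [0.861, 0.36], [0.854, 0.261]]
```

The bin rim starts at y ≥ 0.3, so it's clear. I'll go behind the tail with closed fingertips.

send_rows(
  steps=[
    [-0.03, 0.03, 0, 0, -1],
    [-0.06, 0.06, 0, 0, -1],
    [-0.08, 0.073, 0.02, 0, -1],
    [-0.08, 0.073, 0.06, 0, -1],
    [-0.08, 0.073, 0.1, 0, -1],
    [-0.08, 0.073, 0.13, 0, -1],
    [-0.08, 0.073, 0.15, 0, -1],
    [-0.08, 0.073, 0.16, 0, -1],
    [-0.08, 0.073, 0.163, 0, -1],
    [-0.08, 0.073, 0.166, 0, -1],
    [-0.08, 0.073, 0.166, 0, -1],
  ],
)

```text
time: 7.8
eef_pos: [0.593, 0.2063, 0.0271]
tcp_rot: [-0.0, 1.0, 0.0, 0.001]
contact_force: [0.1, 0.3, -0.4]
opening: -0.0
finger_force: 0.0
```

send_rows(
  steps=[
    [0, -0.004, 0, 0, -1],
    [0, -0.008, 0, 0, -1],
    [0, -0.012, 0, 0, -1],
    [0, -0.016, 0, 0, -1],
    [0, -0.02, 0, 0, -1],
    [0, -0.025, 0, 0, -1],
    [0, -0.03, 0, 0, -1],
    [0, -0.035, 0, 0, -1],
    [0, -0.04, 0, 0, -1],
    [0, -0.045, 0, 0, -1],
    [0, -0.05, 0, 0, -1],
    [0, -0.05, 0, 0, -1],
  ],
)

```text
time: 9.0
eef_pos: [0.5927, 0.1556, 0.0266]
tcp_rot: [0.0, 1.0, -0.0, 0.0]
contact_force: [0.3, 2.5, 3.0]
opening: -0.002
finger_force: 1.1
```

```bash
python3 - <<'E'
from h import *
s,a=grab('side'); save(cv2.resize(a[190:260,280:380],(800,560)),'s3.png'); print(s['eef_pos'],s['contact_force'])
E
```

```text
[0.59271091 0.15555495 0.02657152] [0.34500238 2.5368915  2.99990002]
```

View pics/s3.png

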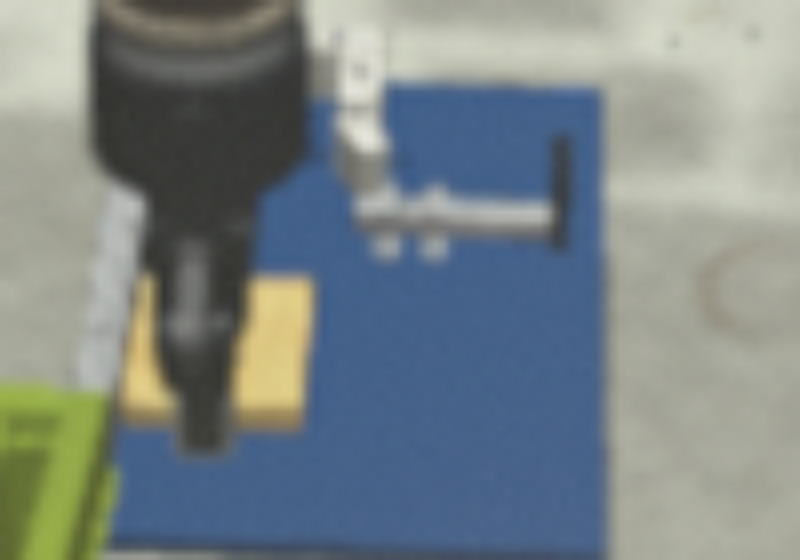

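The slice (about 220,350) is moving squarely along the fence, with the finger behind it at (205,440). I'll continue to the pocket mouth.

send_rows(
  steps=[
    [0, -0.005, 0, 0, -1],
    [0, -0.011, 0, 0, -1],
    [0, -0.017, 0, 0, -1],
    [0, -0.023, 0, 0, -1],
    [0, -0.029, 0, 0, -1],
    [0, -0.035, 0, 0, -1],
    [0, -0.041, 0, 0, -1],
    [0, -0.047, 0, 0, -1],
    [0, -0.053, 0, 0, -1],
    [0, -0.057, 0, 0, -1],
    [0, -0.06, 0, 0, -1],
    [0, -0.06, 0, 0, -1],
  ],
)

```text
time: 10.25
eef_pos: [0.5923, 0.0956, 0.0261]
tcp_rot: [0.0, 1.0, -0.0, -0.0]
contact_force: [-0.4, 0.4, 0.5]
opening: -0.001
finger_force: 0.3
```

```bash
python3 - <<'E'
from h import *
s,a=grab('side'); save(cv2.resize(a[190:260,280:380],(800,560)),'s4.png'); print(s['eef_pos'],s['contact_force'])
E
```

```text
[0.59227409 0.09562461 0.02610787] [-0.41854689  0.39910862  0.51553225]
```

View pics/s4.png

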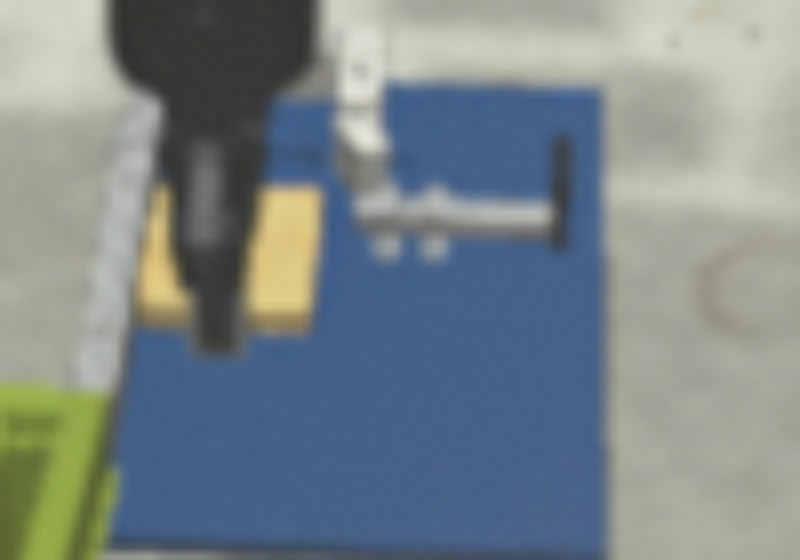

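It's still parallel to the fence and lined up with the pocket mouth, with its front edge at row 188. On into the pocket.

send_rows(
  steps=[
    [0, -0.005, 0, 0, -1],
    [0, -0.011, 0, 0, -1],
    [0, -0.017, 0, 0, -1],
    [0, -0.023, 0, 0, -1],
    [0, -0.028, 0, 0, -1],
    [0, -0.033, 0, 0, -1],
    [0, -0.038, 0, 0, -1],
    [0, -0.043, 0, 0, -1],
    [0, -0.048, 0, 0, -1],
    [0, -0.053, 0, 0, -1],
    [0, -0.057, 0, 0, -1],
    [0, -0.06, 0, 0, -1],
  ],
)

```text
time: 11.5
eef_pos: [0.5923, 0.0359, 0.0263]
tcp_rot: [0.0, 1.0, 0.0, -0.0]
contact_force: [-0.8, 0.2, 1.1]
opening: 0.001
finger_force: 0.3
```

send_rows(
  steps=[
    [0, -0.003, 0, 0, -1],
    [0, -0.006, 0, 0, -1],
    [0, -0.009, 0, 0, -1],
    [0, -0.011, 0, 0, -1],
    [0, -0.011, 0, 0, -1],
  ],
)

```text
time: 12.0
eef_pos: [0.5925, 0.0249, 0.0263]
tcp_rot: [-0.0, 1.0, -0.0, 0.0]
contact_force: [-0.5, 1.2, -0.7]
opening: -0.001
finger_force: 0.0
```

send_rows(
  steps=[
    [0, -0.002, 0, 0, -1],
    [0, -0.004, 0, 0, -1],
    [0, -0.006, 0, 0, -1],
    [0, -0.006, 0, 0, -1],
  ],
)

```text
time: 12.4
eef_pos: [0.5926, 0.0189, 0.0264]
tcp_rot: [0.0, 1.0, -0.0, 0.0]
contact_force: [-0.2, -0.3, -0.3]
opening: 0.0
finger_force: 0.0
```

send_rows(
  steps=[
    [0, -0.002, 0, 0, -1],
    [0, -0.003, 0, 0, -1],
    [0, -0.004, 0, 0, -1],
  ],
)

```text
time: 12.7
eef_pos: [0.5925, 0.0155, 0.0264]
tcp_rot: [0.0, 1.0, 0.0, 0.0]
contact_force: [0.6, 3.7, -0.6]
opening: -0.005
finger_force: 1.7
```

send_rows(
  steps=[
    [0, -0.001, 0, 0, -1],
    [0, -0.002, 0, 0, -1],
    [0, -0.003, 0, 0, -1],
  ],
)

```text
time: 13.0
eef_pos: [0.5925, 0.015, 0.0264]
tcp_rot: [0.001, 1.0, 0.003, 0.0]
contact_force: [0.0, 11.5, -0.5]
opening: -0.002
finger_force: 5.9
```

Hard stop at TCP y ≈ 0.015, as expected. I'll press a bit more, retreat and look.

send_rows(
  steps=[
    [0, -0.002, 0, 0, -1],
    [0, -0.002, 0, 0, -1],
  ],
)

```text
time: 13.2
eef_pos: [0.5925, 0.0149, 0.0264]
tcp_rot: [0.001, 1.0, 0.004, 0.0]
contact_force: [1.4, 15.4, 1.4]
opening: -0.002
finger_force: 7.6
```

send_rows(
  steps=[
    [0, 0.004, 0, 0, -1],
    [0, 0.01, 0, 0, -1],
    [0, 0.03, 0, 0, -1],
    [0, 0.05, -0.03, 0, -1],
    [0.03, 0.05, -0.07, 0, -1],
    [0.06, 0.05, -0.11, 0, -1],
    [0.09, 0.04, -0.14, 0, -1],
    [0.12, 0.02, -0.17, 0, -1],
    [0.13, 0, -0.17, 0, -1],
    [0.13, 0, -0.17, 0, -1],
  ],
)

```text
time: 14.2
eef_pos: [0.462, 0.0085, 0.1978]
tcp_rot: [0.001, 1.0, -0.001, 0.001]
contact_force: [0.5, 0.3, 0.3]
opening: 0.003
finger_force: 0.0
```

```bash
python3 - <<'E'
from meas import *
s,a=grab('wrist'); save(cv2.resize(a[150:350,150:450],(800,533)),'w4.png'); print(s['eef_pos']); meas(a,s)
E
```

```text
[0.46195511 0.0085137  0.19778134]
blue [[0.4480000138282776, -0.09520000219345093], [0.6237000226974487, -0.09700000286102295], [0.626800000667572, 0.19979999959468842], [0.4510999917984009, 0.20160000026226044]]
near edge x=0.4503 at y=.05, slope 0.0072
cheese [0.4304 0.2671] [0.4717 0.2113] 35.7 [[0.1770000010728836, 0.2150000035762787], [0.3009999990463257, 0.04399999976158142], [0.6840000152587891, 0.3190000057220459], [0.5600000023841858, 0.4909999966621399]]
```

View pics/w4.png

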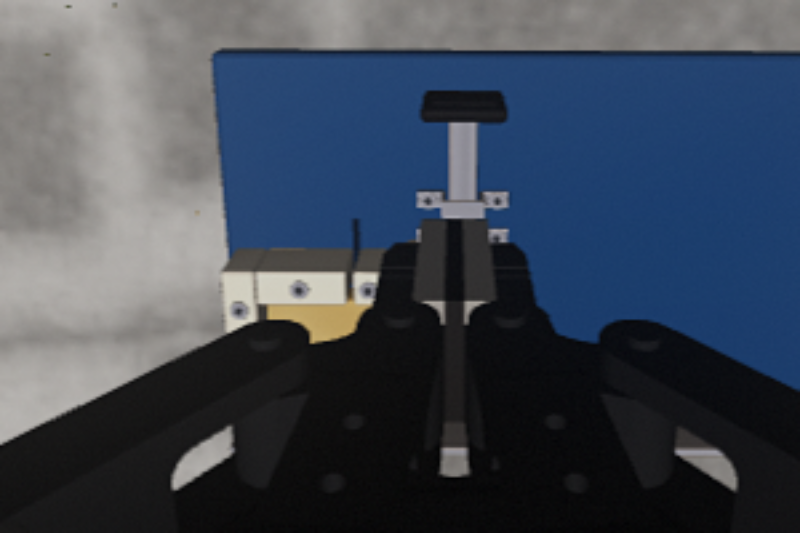

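The slice sits in the pocket against the end stop (crop 310,322). The thumb plate is at crop (465,105). Next I'll come down on its robot side.

send_rows(
  steps=[
    [0.024, 0.003, 0.02, 0, -1],
    [0.024, 0.003, 0.06, 0, -1],
    [0.024, 0.003, 0.1, 0, -1],
    [0.024, 0.003, 0.13, 0, -1],
    [0.024, 0.003, 0.15, 0, -1],
    [0.024, 0.003, 0.156, 0, -1],
    [0.024, 0.003, 0.156, 0, -1],
    [0.024, 0.003, 0.156, 0, -1],
  ],
)

```text
time: 15.05
eef_pos: [0.4394, 0.0132, 0.041]
tcp_rot: [-0.0, 1.0, -0.0, 0.001]
contact_force: [-0.2, 0.1, 0.7]
opening: -0.0
finger_force: 0.0
```

send_rows(
  steps=[
    [-0.005, 0, 0, 0, -1],
    [-0.01, 0, 0, 0, -1],
    [-0.015, 0, 0, 0, -1],
    [-0.02, 0, 0, 0, -1],
    [-0.025, 0, 0, 0, -1],
    [-0.03, 0, 0, 0, -1],
    [-0.034, 0, 0, 0, -1],
    [-0.038, 0, 0, 0, -1],
    [-0.042, 0, 0, 0, -1],
    [-0.046, 0, 0, 0, -1],
    [-0.046, 0, 0, 0, -1],
  ],
)

```text
time: 16.15
eef_pos: [0.4852, 0.0132, 0.0404]
tcp_rot: [0.0, 1.0, 0.0, 0.001]
contact_force: [0.5, -0.8, 0.1]
opening: 0.002
finger_force: 0.0
```

send_rows(
  steps=[
    [-0.002, 0, 0, 0, -1],
    [-0.004, 0, 0, 0, -1],
    [-0.004, 0, 0, 0, -1],
  ],
)

```text
time: 16.45
eef_pos: [0.4886, 0.0133, 0.0402]
tcp_rot: [-0.0, 1.0, 0.0, 0.0]
contact_force: [-1.3, 0.3, -0.5]
opening: -0.003
finger_force: 0.3
```

send_rows(
  steps=[
    [-0.002, 0, 0, 0, -1],
    [-0.004, 0, 0, 0, -1],
    [-0.004, 0, 0, 0, -1],
  ],
)

```text
time: 16.75
eef_pos: [0.4917, 0.0133, 0.0401]
tcp_rot: [-0.0, 1.0, 0.0, -0.001]
contact_force: [-4.5, 0.2, 2.8]
opening: -0.0
finger_force: 2.1
```

send_rows(
  steps=[
    [-0.002, 0, 0, 0, -1],
    [-0.003, 0, 0, 0, -1],
    [-0.003, 0, 0, 0, -1],
  ],
)

```text
time: 17.05
eef_pos: [0.4918, 0.0133, 0.0398]
tcp_rot: [-0.001, 1.0, 0.0, -0.005]
contact_force: [-12.3, -1.1, 9.6]
opening: -0.001
finger_force: 6.5
```

send_rows(
  steps=[
    [-0.001, 0, 0, 0, -1],
    [-0.002, 0, 0, 0, -1],
    [-0.002, 0, 0, 0, -1],
  ],
)

```text
time: 17.35
eef_pos: [0.4918, 0.0134, 0.0396]
tcp_rot: [-0.001, 1.0, 0.0, -0.008]
contact_force: [-18.2, -2.1, 14.5]
opening: -0.001
finger_force: 9.2
```

The bolt hit its hard stop at the predicted position. I'll retreat and check.

send_rows(
  steps=[
    [0.006, 0, 0, 0, -1],
    [0.015, 0, 0, 0, -1],
    [0.035, 0, 0, 0, -1],
    [0.05, 0, -0.02, 0, -1],
    [0.05, 0, -0.06, 0, -1],
    [0.05, 0.04, -0.1, 0, -1],
    [0.05, 0.08, -0.14, 0, -1],
    [0.04, 0.12, -0.18, 0, -1],
    [0.04, 0.14, -0.21, 0, -1],
    [0.04, 0.14, -0.21, 0, -1],
  ],
)

```text
time: 18.35
eef_pos: [0.4606, 0.1562, 0.2571]
tcp_rot: [-0.002, 1.0, 0.001, 0.007]
contact_force: [-0.1, -0.8, -0.1]
opening: 0.004
finger_force: 0.0
```

```bash
python3 - <<'E'
from meas import *
import pickle
s,a=grab('wrist'); save(cv2.resize(a[100:310,0:350],(800,480)),'w5.png'); pickle.dump(s,open('w5.pkl','wb')); print(s['time'],s['eef_pos'],s['contact_force']); meas(a,s)
E
```

```text
18.35 [0.460569   0.15623892 0.25714251] [-0.10418517 -0.81845432 -0.0839982 ]
blue [[0.44909998774528503, -0.0949999988079071], [0.6251000165939331, -0.09610000252723694], [0.6269000172615051, 0.20059999823570251], [0.45089998841285706, 0.20170000195503235]]
near edge x=0.4507 at y=.05, slope 0.0044
cheese [0.4509 0.2342] [0.3675 0.5451] 0.3 [[0.26600000262260437, 0.5059999823570251], [0.26899999380111694, -0.039000000804662704], [0.6359999775886536, -0.03700000047683716], [0.6330000162124634, 0.5080000162124634]]
cheese [ 0.5921 -0.0371] [0.0626 0.0802] 0.2 [[0.5609999895095825, 0.003000000026077032], [0.5609999895095825, -0.07699999958276749], [0.6240000128746033, -0.07699999958276749], [0.6230000257492065, 0.003000000026077032]]
```

View pics/w5.png

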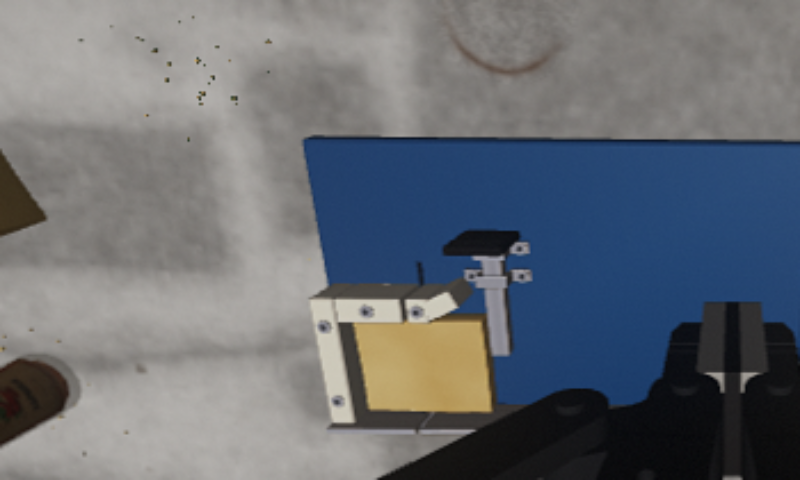

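The slice is home: its centre is at y ≈ -0.037 (expected -0.0375), square against the fence. The bolt bar (crop 500,320) stands just behind its tail, and the arm is clear.

```bash
python3 -c "
from plant import ctrl
print(ctrl.sign_off())"
```

```text
the job is handed in; nothing more can be done
None
```

The slice was squared on the fence, slid fully home against the end stop and locked with the bolt fully in, and the job was handed in at about 18 s with the arm clear.

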